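# Shut a filled spice jar, draw it from the slanted rack and tip it to prove the lid

## Robot

A 6-joint arm with a two-finger parallel gripper is mounted at the origin on the work surface. World frame = base frame: x ahead of the robot, y to its left, z up, the work surface at z = 0. Lengths are in m, angles in rad, forces in N, time in s.
With the tool pointing down it reaches from about 0.275 to 1 m from the base axis. Payload 8.4 kg.
Tool frame: the origin (TCP) lies on the centre line of the jaws, within the pads' length; the fingertips stand 17 mm ahead of it and the grasp point (between the pads) lies 2 mm behind it (bot.tcp_to_tips is the z of the fingertips in the tool frame, in m); z points along the fingers, y is the line along which they close (so a half turn about z gives the same grasp; the last joint's range is limited). The gripper opens to 85 mm and grips with 20 to 120 N. Pads are 22 mm wide; open, the fingers measure 114 mm over their backs; the gripper's body (76 mm by 85 mm) begins 54 mm behind the grasp point. The pads swing forward as they close: fully open they stand 13 mm farther back than shut.
Start: joints at [1.223, 0.353, 1.633, -0, 1.155, -0.002], TCP at [0.212, 0.588, 0.248] pointing down, gripper open.
Joint ranges: [-2.63, 2.63], [-0.92, 2.1], [0.06, 2.66], [-1.3, 4.44], [0, 2.69], [-3.02, 3.02]. Speed limits (rad/s): [2.22, 2.22, 2.79, 3.14, 3.14, 3.14].

## Interface

Orientations are given as a unit quaternion [x, y, z, w].
In Python, from workcell import bot, hand, kinematics, get_obs, vision, hand_in gives the robot as it stands. The module is installed in compiled form; this text tells all that it offers. Calls block until the motion is done:
- bot.reach(position, orientation): joint-space move of the TCP to a pose.
- bot.servo_line(position, ori=None, velocity=0.15): straight line of the TCP; ori=None keeps the orientation; velocity is the mean speed in m/s.
- bot.goto_joints(angles): joint-space move.
- hand.move_gripper(opening, strength=None): finger opening in m; strength is the grip in N (None keeps the last); returns when the fingers have stopped.
- bot.dwell(seconds).
- kinematics.solve_ik(position, orientation): joint angles nearest the present ones, or None.
- get_obs(): the state.
- vision.read_camera(name): name is "scene" or "top" or "wrist"; returns a dict with "frame" (480x640x3 uint8, red, green, blue), "intrinsics" (3x3 intrinsics, pixels), "view" (4x4, takes a point from world to camera coordinates). Camera axes: x right, y down, z forward; pixel columns grow to the right and rows downward; lengths in m; the calibration is good to about 2 mm. The wrist camera is an equidistant fisheye: a pixel r from the principal point sees the ray r / f radians off the axis. A picture is of the moment at which its call begins. There is no depth.
A pose or a line that the arm cannot do raises bot.IKError and nothing moves.
- hand_in(): hands the job in; it is judged then, once.
The state is a dict: "time_s": time; "joint_pos": joint angles; "joint_vel": joint speeds; "joint_efforts": joint torques, N m; "position": TCP position; "orientation": TCP orientation; "wrist_force": force on the tool from outside, world axes, zero at the start; "ft_torque": the same for the moment, N m; "gripper_width": finger opening in m; "grip_force": force on a finger pad.
Only numpy, scipy, OpenCV 4.12 (cv2) and the standard library are available. Lean on these libraries where they do the work, as an engineer would, in place of code of your own. Each camera call takes 0.05 s, during which the arm holds its last target. There are 200 camera calls.

## Task

Of the three jars in the slanted spice rack, one has just been filled with whole nutmegs and its flip lid still stands open: push that lid fully shut while the jar sits in the rack. Then draw the jar out and tip it lid end down, past level, so that both nutmegs roll down onto the lid and show that it holds. Finish gripping it there, still, raised higher than the rack and the other jars stand and carried by the gripper alone, with the other two jars, the saucer and the ladle left where they are.

Things in the scene. Friction and masses are not known exactly. Their poses are not given: they have to be found in the camera images.
- rack: fixed slanted acacia rack: tray 67 x 303 x 50 mm leaning 45 degrees to the rack's -x (robot's side), end cheeks 42 mm high. Five compartments along its y, 51 mm square, 42 mm deep along the lean, walls 8 mm; jars in 1, 3 and 5 at y = -118, 0, 118 mm, order varies; 2 and 4 empty. Tray's top edge 86 mm, seated caps 125 mm above the worktop. Origin: on the worktop under the tray. z up
- jar: the filled jar, loose: straight glass jar 47 mm across, about 0.14 kg; glass 3 mm thick 0 to 80 mm, flush red collar 80 to 90, hinged red lid to 99 when shut. Origin: centre of its underside; z along it to the mouth. In the rack z leans 45 degrees to the rack's -x, its y is the rack's y, its x (hinge side) points up and away from the robot. Drawn 42 mm along its z it comes free
- jar_grip (a point): point on the jar's axis 65 mm from its underside, the middle of the glass that stands out of the rack: a good place to take it, with the fingers closing along the jar's y. Axes as jar
- jar_top (a point): point on the jar's axis 99 mm from its underside: centre of the top of the lid when shut. Axes as jar
- lid (a joint): hinge of the filled jar's lid, rad: 0 = fully shut flat on the collar, 1.57 = standing along the jar's axis; starts between 1.4 and 2.2. The hinge is stiff (0.035 N m) and the lid stays where it is left; about 1 N at the tab moves it
- lid_hinge (a point): the lid's hinge line, at the collar's rim on the jar's +x side, 26.5 mm from the jar's axis and 91.5 mm from its underside; the hinge runs along the jar's y
- lid_tab (a point): outer tip of the thumb tab on the lid, 57 mm from the hinge line. The lid is a disc 47 mm across and 8.5 mm thick; open, its outer face looks away from the robot and up; swing it towards the robot and down to shut it
- nutmeg_a: whole nutmeg, a ball 22 mm across, 10 g, loose inside the filled jar. Origin: its centre
- nutmeg_b: the other whole nutmeg, the same, lying nearer the mouth. Origin: its centre
- jar_b: another jar of the same size, loose, shut, holding cinnamon sticks, in the rack; leave it. Origin: centre of its underside, z along the jar
- jar_c: another jar of the same size, loose, shut, holding pale green cardamom pods, in the rack; leave it. Origin: centre of its underside, z along the jar
- saucer: blue melamine saucer 150 mm across, 20 mm high, loose on the worktop; leave it. Origin: centre of its underside
- board: slim acacia cutting board 340 x 200 x 14 mm, fixed flat on the worktop to the right. Origin: centre of its underside, long side along its x
- ladle: stainless ladle lying on the board, bowl 86 mm across and 32 mm high, handle 220 mm long along its -x; leave it. Origin: under the bowl's centre
- pot: aluminium steamer pot with one stacked tier and a domed lid, fixed, 238 mm across, 290 mm over its loop handles (along its y), 214 mm high. Origin: centre of its underside
Mind the look-alikes: they are no part of the job. What is shaped like the jar_c but turquoise is not meant. What is shaped like the jar but purple is not meant.

How it is judged:
By the outcome, as a careful person would: the job done as asked, in the order asked, and still so for the second after the job is handed in, while the arm keeps its last pose, push and grip.
It also fails if it takes over 51 s, if anything falls off the work surface, if the arm or the gripper's body presses on something with over 40 N, if the wrist force passes 120 N, or if a joint passes its speed limit or range.

## Working session

There is one attempt and no reset: what is moved stays moved. The work goes in short steps, each a Python script; the robot and the scene stay as the last script left them, time stands still between calls to the robot, and variables do not carry over. Pictures are saved under pics/ and viewed, at most 10 in all, crops included, and the job is handed in when it is done.

```bash
mkdir -p pics
python3 - <<'E'
from workcell import vision,get_obs
import cv2,numpy as np
for n in ("scene","top"):
    d=vision.read_camera(n); cv2.imwrite(f"pics/{n}0.png",d["frame"][:,:,::-1])
    np.savez(f"{n}.npz",K=d["intrinsics"],V=d["view"],f=d["frame"]); print(n,d["intrinsics"].round(1).tolist(),d["view"].round(3).tolist())
E
```

```text
scene [[447.4, 0.0, 319.8], [0.0, 447.4, 237.5], [0.0, 0.0, 1.0]] [[-0.681, 0.732, -0.001, 0.377], [0.482, 0.448, -0.753, -0.25], [-0.551, -0.514, -0.658, 1.514], [0.0, 0.0, 0.0, 1.0]]
top [[587.0, 0.0, 314.7], [0.0, 587.0, 238.2], [0.0, 0.0, 1.0]] [[-0.012, -1.0, 0.003, 0.081], [-0.999, 0.011, -0.041, 0.603], [0.041, -0.003, -0.999, 1.788], [0.0, 0.0, 0.0, 1.0]]
```

View pics/scene0.png

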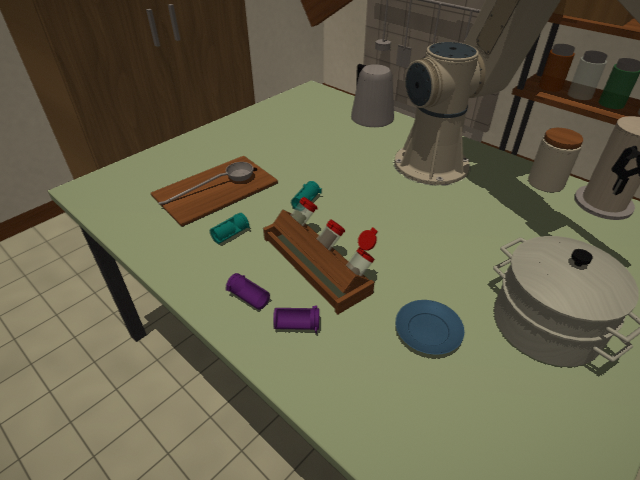

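View pics/top0.png

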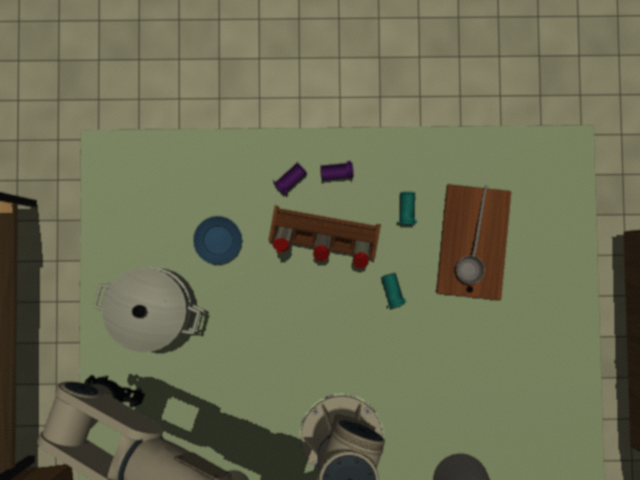

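The scene picture shows one open red lid at (368,239), standing above the jar at (361,263). In the top view this is the jar at about (282,243), nearest the saucer. The other two red-capped jars, at (335,228) and (308,205), are shut. The turquoise and purple ones lying on the table are the look-alikes. I'll confirm with a crop and measure.

```bash
cat > h.py <<'E'
import numpy as np,cv2
def ray(K,V,px):
    d=np.linalg.inv(K)@np.array([px[0],px[1],1.]); R=V[:3,:3]; return -R.T@V[:3,3], R.T@d/np.linalg.norm(d)
def tri(r):
    A=sum(np.eye(3)-np.outer(d,d) for o,d in r); b=sum((np.eye(3)-np.outer(d,d))@o for o,d in r); p=np.linalg.solve(A,b)
    return p,[np.linalg.norm(np.cross(p-o,d)) for o,d in r]
def onz(r,z): o,d=r; return o+d*(z-o[2])/d[2]
def proj(K,V,p): q=V[:3,:3]@np.asarray(p)+V[:3,3]; q=K@q; return q[:2]/q[2]
E
python3 - <<'E'
from h import *
out=[]
for n,(x,y,w,h) in (("scene",(255,180,135,130)),("top",(255,195,135,85))):
    d=np.load(n+".npz"); f=d["f"]; hsv=cv2.cvtColor(f,cv2.COLOR_RGB2HSV)
    m=(((hsv[...,0]<5)|(hsv[...,0]>174))&(hsv[...,1]>190)&(hsv[...,2]>60)).astype(np.uint8)
    N,_,s,c=cv2.connectedComponentsWithStats(m)
    for i in range(1,N):
        if s[i,4]>15: print(n,"red",s[i].tolist(),c[i].round(1))
    b=((hsv[...,0]>=5)&(hsv[...,0]<18)&(hsv[...,1]>110)).astype(np.uint8)
    mm=np.zeros_like(b); mm[y:y+h,x:x+w]=b[y:y+h,x:x+w]
    cs,_=cv2.findContours(mm,0,2); c=max(cs,key=cv2.contourArea); print(n,"rack",cv2.boxPoints(cv2.minAreaRect(c)).round(1).tolist(), cv2.approxPolyDP(c,3,True)[:,0].tolist())
    k=4 if n=="scene" else 4
    out.append(cv2.resize(f[y:y+h,x:x+w],(540,h*4),interpolation=cv2.INTER_CUBIC))
    cv2.imwrite(f"pics/c_{n}.png",out[-1][:,:,::-1])
E
```

```text
scene red [300, 198, 17, 14, 120] [307.6 204. ]
scene red [327, 220, 18, 16, 137] [335.3 227.2]
scene red [357, 228, 20, 34, 383] [366.8 242.8]
scene rack [[258.5, 232.60000610351562], [290.70001220703125, 199.89999389648438], [378.5, 286.3999938964844], [346.29998779296875, 319.1000061035156]] [[263, 228], [265, 239], [336, 309], [345, 309], [372, 293], [372, 280], [351, 271], [337, 251], [328, 250], [310, 227], [299, 224], [290, 213], [282, 210], [272, 224]]
top red [273, 239, 16, 14, 155] [280.7 244.7]
top red [314, 246, 15, 15, 172] [320.8 252.8]
top red [354, 253, 14, 15, 172] [360.3 259.9]
top rack [[266.20001220703125, 252.0], [274.3999938964844, 205.5], [380.0, 224.1999969482422], [371.79998779296875, 270.6000061035156]] [[275, 206], [269, 240], [272, 243], [278, 238], [275, 232], [280, 225], [293, 229], [285, 251], [279, 253], [273, 245], [277, 252], [287, 250], [290, 243], [314, 248], [315, 235], [321, 233], [332, 237], [330, 247], [324, 245], [329, 251], [351, 253], [357, 268], [373, 259], [379, 224], [360, 224]]
```

View pics/c_scene.png

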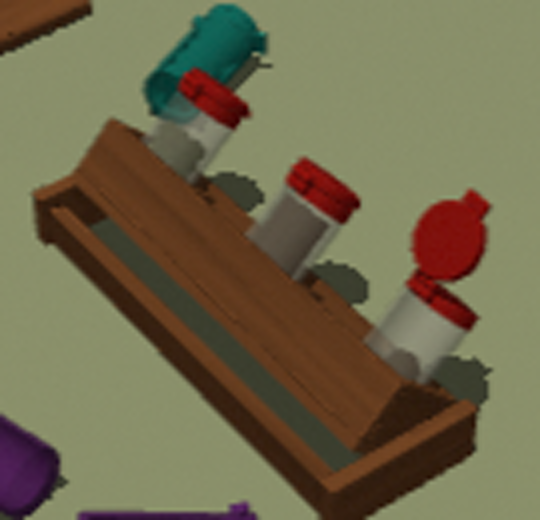

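View pics/c_top.png

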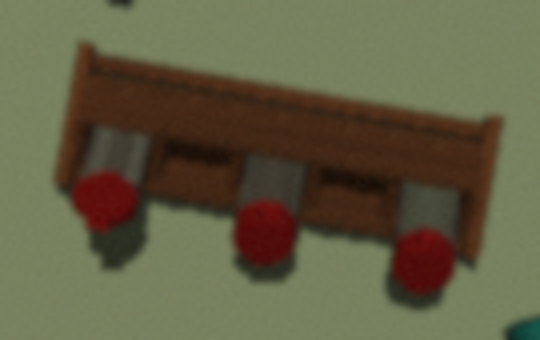

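The scene crop confirms it: only the jar at (361,263) has its disc lid up with the tab on top, and a nutmeg shows through its glass. In the top view it's the leftmost jar. Next I'll triangulate the caps and the rack yaw.

Run:
```python
from h import *
S=np.load("scene.npz");T=np.load("top.npz")
rs=lambda p:ray(S["K"],S["V"],p); rt=lambda p:ray(T["K"],T["V"],p)
c,e1=tri([rs((335.8,227.5)),rt((320.8,252.8))]); e,e2=tri([rs((308,204.5)),rt((360.3,259.9))])
print(c,e1,e,e2,np.linalg.norm((c-e)[:2]))
# image row/col of rack back-rail ends in top (z~0.04 cheek tops far) -> yaw
a=onz(rt((275,206)),.042);b=onz(rt((380,224.5)),.042); d=a-b;print("far rail",a,b,np.linalg.norm(d),np.arctan2(-d[0],d[1]))
d=c-e;yaw=np.arctan2(-d[0],d[1]);print("yaw caps",yaw)
print("expected open jar cap",c+(c-e))
# lid in scene: disc blob & tab tip ; tab px crop (475,195)/4+(255,180)
f=c+(c-e); ex=np.array([np.cos(yaw),np.sin(yaw),0]);z=np.array([0,0,1])
ax=(-ex+z)/2**.5; hx=(ex+z)/2**.5
base=f-ax*.0895; H=base+ax*.0915+hx*.0265
for q in np.arange(1.4,2.25,.1):
    # shut: lid dir -hx ; open: rotate to +ax
    L=-hx*np.cos(q)+ax*np.sin(q)
    print(round(q,1),proj(S["K"],S["V"],H+.057*L).round(1),proj(S["K"],S["V"],H+.025*L).round(1),proj(T["K"],T["V"],H+.057*L).round(1))
print("hinge px",proj(S["K"],S["V"],H),proj(T["K"],T["V"],H), "H",H,"base",base)
from workcell import get_obs;o=get_obs();print(o["time_s"],o["orientation"])
```

```text
[0.5573632  0.05772869 0.09239813] [np.float64(0.0007601517826541529), np.float64(0.0007601517826541119)] [ 0.53588826 -0.05830278  0.09284081] [np.float64(0.00020894647126711672), np.float64(0.0002089464712671034)] 0.11800201650301469
far rail [0.70163731 0.19317746 0.042     ] [ 0.64203649 -0.12330626  0.042     ] 0.3220468908162217 -0.18614185284625406
yaw caps -0.18300775866542232
expected open jar cap [0.57883814 0.17376016 0.09195544]
1.4 [377.9 231.5] [368.7 242. ] [278.1 255.7]
1.5 [376.9 230.6] [368.2 241.6] [278.2 254.5]
1.6 [375.8 229.8] [367.7 241.4] [278.4 253.1]
1.7 [374.5 229.3] [367.2 241.2] [278.6 251.6]
1.8 [373. 229.] [366.5 241. ] [278.8 249.9]
1.9 [371.4 228.9] [365.8 241. ] [279.  248.1]
2.0 [369.8 229.1] [365.1 241.1] [279.3 246.3]
2.1 [368.  229.4] [364.3 241.3] [279.6 244.3]
2.2 [366.1 230. ] [363.5 241.5] [279.9 242.4]
hinge px [361.52337636 250.25768759] [281.54774527 240.00365901] H [0.59587296 0.17060738 0.11210799] base [0.64106737 0.16224287 0.02866939]
0.1 [ 1.72039469e-01  9.85089855e-01 -6.23357551e-04 -1.03241695e-04]
```

```bash
cat >> h.py <<'E'
from scipy.spatial.transform import Rotation as Rn
yaw=-.184
ex=np.array([np.cos(yaw),np.sin(yaw),0]);ey=np.array([-np.sin(yaw),np.cos(yaw),0]);ez=np.array([0,0,1.])
ax=(ez-ex)/2**.5; hx=(ez+ex)/2**.5
def ori(el):   # tool z in the ex/z plane, elevation el deg (-90 = down), tool y = rack y
    a=np.radians(el); tz=np.cos(a)*ex+np.sin(a)*ez; return Rn.from_matrix(np.c_[np.cross(ey,tz),ey,tz]).as_quat()
def fray(K,V,px):
    u=(px[0]-K[0,2])/K[0,0];v=(px[1]-K[1,2])/K[1,1];r=np.hypot(u,v);s=np.sin(r)/r
    R=V[:3,:3]; return -R.T@V[:3,3], R.T@np.array([u*s,v*s,np.cos(r)])
def fproj(K,V,p):
    q=V[:3,:3]@np.asarray(p)+V[:3,3]; n=np.hypot(q[0],q[1]); r=np.arctan2(n,q[2]); return np.array([K[0,0]*q[0]/n*r+K[0,2],K[1,1]*q[1]/n*r+K[1,2]])
E
python3 - <<'E'
from h import *
from workcell import bot,hand,kinematics,get_obs,vision
hand.move_gripper(0.0)
B=np.array([.641,.162,.0287])
ims=[]
for i,(p,el) in enumerate([(B+ax*.11+np.array([0,0,.20])-.03*ex,-90),(B+ax*.11+.12*ax+.05*ez,-55)]):
    bot.reach(p.tolist(),ori(el).tolist()); bot.dwell(.2)
    d=vision.read_camera("wrist"); np.savez(f"w{i}.npz",K=d["intrinsics"],V=d["view"],f=d["frame"]); ims.append(d["frame"])
    o=get_obs();print(o["time_s"],o["position"],o["joint_pos"], "camera at",-d["view"][:3,:3].T@d["view"][:3,3]); print(d["intrinsics"].round(1).tolist())
cv2.imwrite("pics/w.png",cv2.resize(np.hstack(ims),(800,300),interpolation=cv2.INTER_AREA)[:,:,::-1])
G=B+.065*ax
for el in (-90,-70,-65):
    print(el,kinematics.solve_ik(G.tolist(),ori(el).tolist()))
for el in (-5,0,5,10): print(el,kinematics.solve_ik([.5,.15,.38],ori(el).tolist()))
E
```

```text
3.0083 [0.53487378 0.18228514 0.30638532] [ 3.25775353e-01  2.08356838e-01  1.69737087e+00  4.75037966e-05
  1.23597789e+00 -1.06191206e+00] camera at [0.45993111 0.19591101 0.43155354]
[[371.6, 0.0, 316.6], [0.0, 371.6, 239.0], [0.0, 0.0, 1.0]]
4.15 [0.48203512 0.19164378 0.24177297] [ 0.6443697   0.04130332  2.20034931 -0.81289311  0.62206627 -0.13114454] camera at [0.34996056 0.21618604 0.30091754]
[[371.6, 0.0, 316.6], [0.0, 371.6, 239.0], [0.0, 0.0, 1.0]]
-90 [ 2.76153487e-01  5.48648221e-01  1.76787158e+00 -4.44089210e-16
  8.25072851e-01 -1.11064284e+00]
-70 [ 0.37100779  0.46739842  1.99159584 -0.45625339  0.42142524 -0.6221857 ]
-65 [ 0.39866125  0.463106    2.04254234 -0.74056803  0.35187697 -0.32322096]
-5 [0.85246765 0.11323453 2.46931008 4.29141478 1.22072779 1.06337886]
0 [0.85633034 0.20185561 2.4899154  4.22643939 1.3489991  1.17616448]
5 [0.85246765 0.29798996 2.50302924 4.17808336 1.48337406 1.27806357]
10 [0.84101349 0.39782296 2.50803647 4.14399614 1.62026804 1.3695713 ]
```

View pics/w.png

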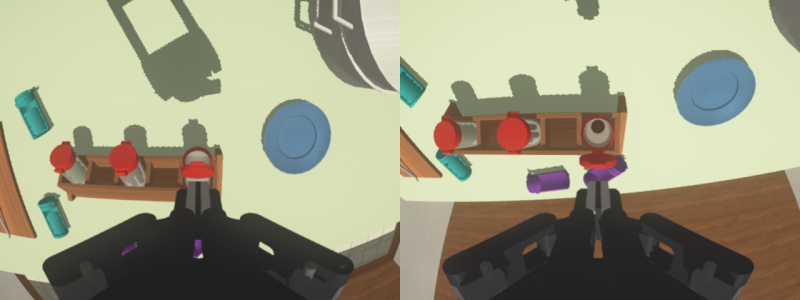

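Left (vertical view): the open jar's lid is at (197,165). Right (45° view): I look down the open mouth at (598,130), with a nutmeg visible and the lid disc at (598,160). The shut caps are at (450,135) and (514,132). I'll refine from these close views.

Run:
```python
from h import *
W=[np.load(f"w{i}.npz") for i in (0,1)]; B0=np.array([.641,.162,.0287]); cr=[]
cen=[]
for i,w in enumerate(W):
    K,V,f=w["K"],w["V"],w["f"]; hsv=cv2.cvtColor(f,cv2.COLOR_RGB2HSV)
    m=(((hsv[...,0]<6)|(hsv[...,0]>172))&(hsv[...,1]>150)&(hsv[...,2]>50)).astype(np.uint8)
    N,l,s,c=cv2.connectedComponentsWithStats(m)
    k=[j for j in range(1,N) if s[j,4]>100]
    for j in k: print(i,s[j].tolist(),c[j].round(1))
    cen.append(sorted([c[j] for j in k],key=lambda a:a[0]))
    y0,x0=[(190,250),(160,240)][i]
    for a in (.0,.09): 
        p=fproj(K,V,B0+a*ax); print("pred jar axis",a,p.round(1))
    print("pred hinge",fproj(K,V,B0+.0915*ax+.0265*hx).round(1))
    cr.append(cv2.resize(f[y0:y0+120,x0:x0+130],(390,360),interpolation=cv2.INTER_CUBIC))
cv2.imwrite("pics/wc.png",np.hstack(cr)[:,:,::-1])
for j in (0,1):
    p,e=tri([fray(W[i]["K"],W[i]["V"],cen[i][j]) for i in (0,1)]); print("cap",p,e)
```

```text
0 [174, 226, 47, 56, 1857] [197.7 254.2]
0 [81, 230, 39, 48, 1308] [ 99.4 252.9]
0 [289, 242, 54, 43, 1223] [315.7 271.3]
pred jar axis 0.0 [316.6 286.8]
pred jar axis 0.09 [316.6 254.4]
pred hinge [316.6 279.2]
1 [155, 179, 54, 68, 2578] [181.2 213.3]
1 [54, 185, 44, 62, 1779] [ 75.1 216.9]
1 [288, 186, 58, 84, 1572] [315.  245.6]
pred jar axis 0.0 [317.2 207.6]
pred jar axis 0.09 [317.2 212.1]
pred hinge [317.2 243.6]
cap [ 0.53526924 -0.06026155  0.0927948 ] [np.float64(4.2826703459614866e-05), np.float64(4.2826703459572046e-05)]
cap [0.55730641 0.05564056 0.09139461] [np.float64(0.0001800093211891145), np.float64(0.0001800093211891962)]
```

View pics/wc.png

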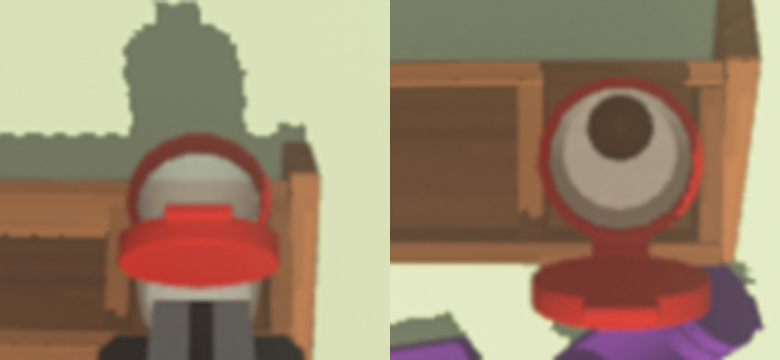

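Run:
```python
from h import *
W=[np.load(f"w{i}.npz") for i in (0,1)]; B0=np.array([.641,.162,.0287])
P=lambda i,p:fproj(W[i]["K"],W[i]["V"],p).round(1)
for da in (-.006,-.003,0,.003,.006): print(da,[P(i,B0+(.09+da)*ax-.0235*hx)[1] for i in (0,1)],"obs 234,186.7")
for q in np.arange(1.4,2.25,.1):
    L=-hx*np.cos(q)+ax*np.sin(q);N=ax*np.cos(q)+hx*np.sin(q);H=B0+.0915*ax+.0265*hx
    print(round(q,1),[(P(i,H+.057*L+.0075*N)[1],P(i,H+.057*L)[1],P(i,H+.050*L+.0075*N)[1],P(i,H+.050*L-.001*N)[1]) for i in (0,1)])
```

```text
-0.006 [np.float64(235.9), np.float64(184.3)] obs 234,186.7
-0.003 [np.float64(234.5), np.float64(184.2)] obs 234,186.7
0 [np.float64(233.1), np.float64(184.1)] obs 234,186.7
0.003 [np.float64(231.6), np.float64(184.0)] obs 234,186.7
0.006 [np.float64(230.1), np.float64(184.0)] obs 234,186.7
1.4 [(np.float64(250.0), np.float64(242.5), np.float64(255.1), np.float64(246.7)), (np.float64(251.9), np.float64(241.0), np.float64(252.0), np.float64(240.0))]
1.5 [(np.float64(256.6), np.float64(248.4), np.float64(260.8), np.float64(251.7)), (np.float64(260.0), np.float64(249.2), np.float64(258.9), np.float64(247.0))]
1.6 [(np.float64(263.5), np.float64(254.8), np.float64(266.8), np.float64(257.1)), (np.float64(267.9), np.float64(257.4), np.float64(265.7), np.float64(254.0))]
1.7 [(np.float64(270.7), np.float64(261.5), np.float64(273.0), np.float64(262.9)), (np.float64(275.4), np.float64(265.3), np.float64(272.1), np.float64(260.8))]
1.8 [(np.float64(278.0), np.float64(268.6), np.float64(279.3), np.float64(268.9)), (np.float64(282.4), np.float64(272.9), np.float64(278.0), np.float64(267.4))]
1.9 [(np.float64(285.3), np.float64(275.8), np.float64(285.6), np.float64(275.0)), (np.float64(288.7), np.float64(279.9), np.float64(283.4), np.float64(273.6))]
2.0 [(np.float64(292.6), np.float64(283.0), np.float64(291.8), np.float64(281.3)), (np.float64(294.3), np.float64(286.4), np.float64(288.3), np.float64(279.3))]
2.1 [(np.float64(299.6), np.float64(290.3), np.float64(297.8), np.float64(287.5)), (np.float64(299.2), np.float64(292.2), np.float64(292.5), np.float64(284.5))]
2.2 [(np.float64(306.3), np.float64(297.3), np.float64(303.5), np.float64(293.5)), (np.float64(303.4), np.float64(297.3), np.float64(296.1), np.float64(289.1))]
```

```bash
cat >> h.py <<'E'
B=np.array([.641,.162,.0287])+.0013*hx+.0015*ax
H=B+.0915*ax+.0265*hx
def tipc(q,r=.038,press=0):
    L=-hx*np.cos(q)+ax*np.sin(q);N=ax*np.cos(q)+hx*np.sin(q)
    return H+r*L+(.0075-press+.011*abs(N@ex))*N
E
python3 - <<'E'
from h import *
from workcell import bot,get_obs,vision
t=bot.tcp_to_tips; print("tips",t)
dn=ori(-90).tolist(); up=ez*t
p=tipc(2.05)+up
bot.reach((p+.1*ez).tolist(),dn); bot.servo_line(p.tolist(),velocity=.15)
f0=np.array(get_obs()["wrist_force"]);print(f0)
for q in np.arange(1.9,-.01,-.19):
    bot.servo_line((tipc(q)+up).tolist(),velocity=.12); f=np.array(get_obs()["wrist_force"])-f0; print(round(q,2),f.round(1))
    if np.linalg.norm(f)>25: print("stop");break
else:
    for pr in (.001,.002,.003,.004,.005,.006):
        bot.servo_line((tipc(0,press=pr)+up).tolist(),velocity=.05); bot.dwell(.1); f=np.array(get_obs()["wrist_force"])-f0; print(pr,f.round(1))
        if f@ax>15: break
print(get_obs()["time_s"])
d=vision.read_camera("wrist");cv2.imwrite("pics/p1.png",d["frame"][:,:,::-1])
E
```

```text
tips 0.017
[0.29445381 0.00711282 0.64499548]
1.9 [-1.2  0.8  0.3]
1.71 [ 0.9 -0.2 -0.5]
1.52 [ 1.3  0.8 -0.4]
1.33 [0.  0.5 0.2]
1.14 [ 0.1  0.6 -1.8]
0.95 [-1.4 -0.7 -1.2]
0.76 [-0.3 -0.2  0.4]
0.57 [0.7 1.  0.3]
0.38 [-0.9 -0.2 -1. ]
0.19 [-1.5  0.2 -0.2]
0.0 [-0.7  0.3 -1.5]
0.001 [-1.  -0.5 -0.3]
0.002 [-2.5  0.5  2. ]
0.003 [-6.4  0.6  9.1]
0.004 [-11.3   1.   14.4]
10.05
```

View pics/p1.png

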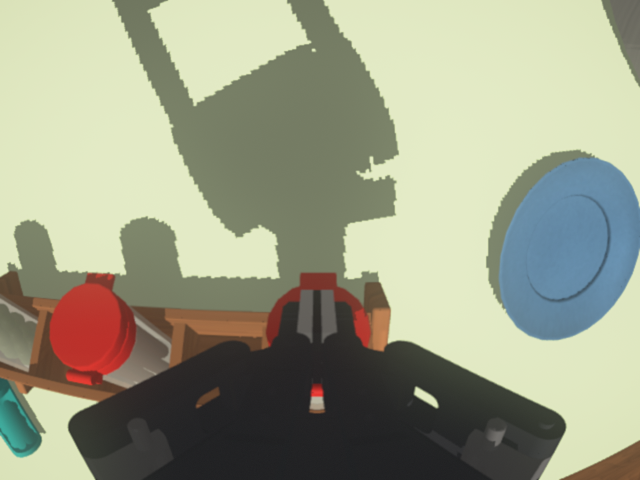

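The lid disc lies flat under the closed fingers at (318,310), tab towards the robot, and resistance rose sharply to about 18 N, so it seems shut. I'll back off, check with a picture, and stop at the pre-grasp.

Run:
```python
from h import *
from workcell import bot,hand,get_obs,vision
p=np.array(get_obs()["position"]); bot.servo_line((p+.05*ax+.05*ez).tolist(),velocity=.2)
hand.move_gripper(.075,50)
q=ori(-65); tz=Rn.from_quat(q).as_matrix()[:,2]; G=B+.066*ax+.002*tz
bot.reach((G-.11*tz).tolist(),q.tolist()); bot.dwell(.2)
d=vision.read_camera("wrist");f=d["frame"]; print(get_obs()["time_s"],get_obs()["joint_pos"])
K,V=d["intrinsics"],d["view"]
print("pred top",fproj(K,V,B+.099*ax),"tab",fproj(K,V,H+.0075*ax-.057*hx),"grip",fproj(K,V,G))
cv2.imwrite("pics/p2.png",f[:,:,::-1])
```

```text
12.2333 [ 0.45290936  0.24096891  2.06453224 -0.51501661  0.53627896 -0.52607063]
pred top [317.29912794 240.35086663] tab [317.23289706 187.69397017] grip [317.28296289 241.6693862 ]
```

View pics/p2.png

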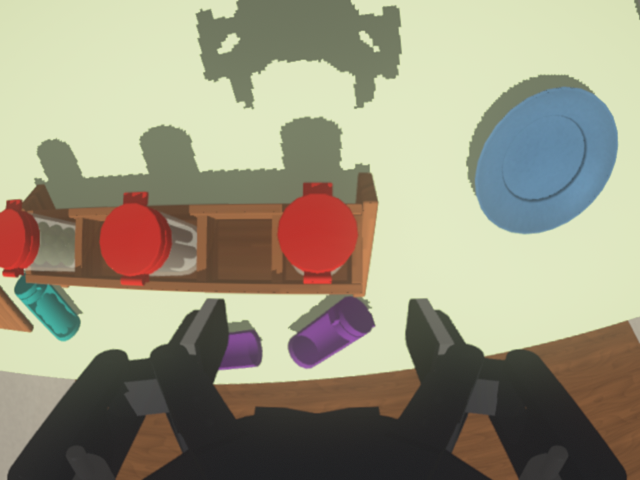

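The lid is flat on the jar with the tab at (318,187), matching its shut neighbour at (136,240). The jaws are centred on it, so I'll grasp and draw out.

Run:
```python
from h import *
from workcell import bot,hand,get_obs,vision,kinematics
q=ori(-65); tz=Rn.from_quat(q).as_matrix()[:,2]; G=B+.066*ax+.002*tz-.002*hx
f0=np.array(get_obs()["wrist_force"])
bot.servo_line(G.tolist(),velocity=.12); print((np.array(get_obs()["wrist_force"])-f0).round(1))
hand.move_gripper(.03,50); o=get_obs(); print(o["gripper_width"],o["grip_force"],(np.array(o["wrist_force"])-f0).round(1))
bot.servo_line((G+.02*ax).tolist(),velocity=.06); print((np.array(get_obs()["wrist_force"])-f0).round(1))
bot.servo_line((G+.06*ax).tolist(),velocity=.1); bot.servo_line((G+.06*ax+.02*ax+.08*ez).tolist(),velocity=.15)
o=get_obs(); print(o["time_s"],o["position"],o["joint_pos"],o["gripper_width"],o["grip_force"],(np.array(o["wrist_force"])-f0).round(1))
d=vision.read_camera("scene");cv2.imwrite("pics/p3.png",cv2.resize(d["frame"][100:340,220:540],(640,480))[:,:,::-1])
az=.3; y=np.array([-np.sin(az),np.cos(az),0]); x=np.array([np.cos(az),np.sin(az),0])
for el in (5,):
  a=np.radians(el); z=np.cos(a)*x+np.sin(a)*ez; Q=Rn.from_matrix(np.c_[np.cross(y,z),y,z]).as_quat().tolist()
  for r in (.5,.6,.7,.8):
    for h in (.35,.45,.55,.65):
      s=kinematics.solve_ik((x*r+ez*h).tolist(),Q); print(el,r,h,None if s is None else np.round(s,2))
```

```text
[1.  0.3 0.9]
0.04691591192295322 50.097170574590564 [-2.3  0.9  6.6]
[-0.2  0.3 -1.2]
15.4917 [0.53845374 0.18068887 0.20968366] [ 0.46890491  0.17297722  2.05594026 -0.46429831  0.61079881 -0.57513011] 0.04656404758930439 51.5119095495902 [ 0.2  0.6 -1.3]
5 0.5 0.35 None
5 0.5 0.45 [ 0.29 -0.11  2.64  3.13  1.04  1.58]
5 0.5 0.55 [ 0.29 -0.41  2.49  3.13  0.6   1.58]
5 0.5 0.65 [ 0.29 -0.55  2.32  3.11  0.29  1.6 ]
5 0.6 0.35 [0.29 0.4  2.51 3.14 1.43 1.57]
5 0.6 0.45 [0.29 0.07 2.46 3.14 1.05 1.57]
5 0.6 0.55 [ 0.29 -0.17  2.35  3.13  0.7   1.58]
5 0.6 0.65 [ 0.29 -0.31  2.21  3.13  0.41  1.58]
5 0.7 0.35 [0.3  0.46 2.31 3.14 1.29 1.57]
5 0.7 0.45 [0.3  0.21 2.27 3.14 1.   1.57]
5 0.7 0.55 [0.3  0.02 2.18 3.14 0.72 1.58]
5 0.7 0.65 [ 0.3  -0.11  2.06  3.13  0.47  1.58]
5 0.8 0.35 [0.3  0.53 2.11 3.14 1.16 1.57]
5 0.8 0.45 [0.3  0.34 2.07 3.14 0.93 1.57]
5 0.8 0.55 [0.3  0.18 2.   3.14 0.7  1.57]
5 0.8 0.65 [0.3  0.07 1.89 3.13 0.47 1.58]
```

View pics/p3.png

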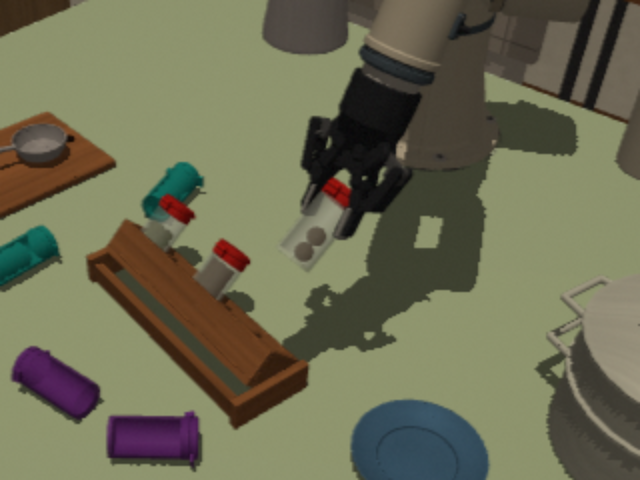

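The jar is out at (315,225) in this crop with its lid shut and both nutmegs at its base; the other jars haven't moved. Next I'll tip it with a pure joint move that raises it and pitches the tool slightly upward.

Run:
```python
from h import *
from workcell import bot,hand,get_obs,vision
bot.goto_joints([.3,-.1,1.2,0,.26,-1.57]); bot.dwell(1.5)
o=get_obs(); R=Rn.from_quat(o["orientation"]).as_matrix(); z=R[:,2]; print(o["time_s"],o["position"],"tool el",np.degrees(np.arcsin(z[2])),o["gripper_width"],o["grip_force"])
e=np.radians(20); print("jar z",[ (-np.cos(e)*z+s*np.sin(e)*R[:,0]).round(2) for s in (1,-1)])
d=vision.read_camera("scene"); p=proj(d["intrinsics"],d["view"],o["position"]); print(p)
x,y=int(np.clip(p[0]-80,0,480)),int(np.clip(p[1]-60,0,360))
cv2.imwrite("pics/p4.png",np.hstack([cv2.resize(d["frame"][y:y+120,x:x+160],(400,300)),cv2.resize(d["frame"],(400,300))])[:,:,::-1])
```

```text
20.1917 [0.69582505 0.21680727 1.09949939] tool el 12.079273831315023 0.04683363989888107 51.67022614390589
jar z [array([-0.81, -0.25, -0.53]), array([-0.95, -0.29,  0.14])]
[ 411.142581  -736.8309132]
```

View pics/p4.png

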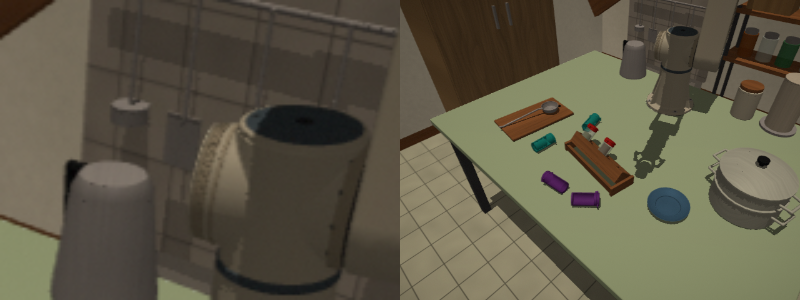

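The other two jars, the saucer and the ladle are in place; the held jar is above the camera's view. Its axis computes to 32° below level and the grip reads 51 N. I've used all the pictures, so I'll check the lid numerically in the wrist image before handing in.

Run:
```python
from h import *
from workcell import bot,get_obs,vision,hand_in
d=vision.read_camera("wrist");K,V=d["intrinsics"],d["view"]; o=get_obs()
hsv=cv2.cvtColor(d["frame"],cv2.COLOR_RGB2HSV); m=(((hsv[...,0]<6)|(hsv[...,0]>172))&(hsv[...,1]>150)&(hsv[...,2]>50)).astype(np.uint8)
N,l,s,c=cv2.connectedComponentsWithStats(m)
print([(s[j].tolist(),c[j].round(0).tolist()) for j in range(1,N) if s[j,4]>80])
R=Rn.from_quat(o["orientation"]).as_matrix(); e=np.radians(20); z=R[:,2]; jz=-np.cos(e)*z+np.sin(e)*R[:,0]; jx=-np.sin(e)*z-np.cos(e)*R[:,0]
b=np.array(o["position"])-.002*z-.066*jz+.002*jx
for n,a,x in (("lid centre",.099,0),("tab",.099,-.0305),("hinge",.0915,.0265),("rim+",.099,.0235),("collar",.085,0)): print(n,fproj(K,V,b+a*jz+x*jx).round(0))
print("joint vel",np.abs(o["joint_vel"]).max(),o["grip_force"],o["time_s"])
```

```text
[([242, 243, 151, 170, 17677], [316.0, 335.0])]
lid centre [317. 360.]
tab [317. 259.]
hinge [317. 427.]
rim+ [317. 429.]
collar [317. 348.]
joint vel 0.002722479391228444 51.670764778973535 20.2917
```

```bash
python3 -c "
from workcell import hand_in
print(hand_in())"
```

```text
the job is handed in; nothing more can be done
None
```

I pushed the nutmeg jar's lid shut in the rack, drew the jar out, and handed in with it gripped still about 1.1 m up, lid end about 32° below level. The last checks of the lid and tilt came from calculation and wrist-camera pixels, because the raised jar was out of the scene camera's view and I did not see the nutmegs on the lid; the other jars, saucer and ladle looked unmoved in the final scene picture.

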